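# Clamp the specimen strongbox and dial in its code

## Robot

A 6-joint arm with a two-finger parallel gripper is mounted at the origin on the work surface. World frame = base frame: x ahead of the robot, y to its left, z up, the work surface at z = 0. Lengths are in mm, angles in rad, forces in N, time in s.
With the tool pointing down it reaches from about 300 to 750 mm from the base axis. Payload 8.5 kg.
Tool frame: the origin (TCP) lies midway between the tips of the shut fingers; the grasp point (between the pads) lies 19 mm behind it (ctrl.tcp_to_grasp is the distance from the TCP to the grasp point, in mm); z points along the fingers, y is the line along which they close (so a half turn about z gives the same grasp; the last joint's range is limited). The gripper opens to 88 mm and grips with 3 to 60 N. Pads are 18 mm wide; open, the fingers measure 123 mm over their backs; the gripper's body (75 mm by 187 mm) begins 45 mm behind the grasp point.
Start: joints at [0.996, 0.381, 1.297, -0, 1.464, -0.215], TCP at [193.638, 514.767, 238.748] pointing down, gripper open.
Joint ranges: [-3.11, 3.11], [-0.89, 2.33], [0.22, 2.48], [-1.42, 4.56], [0.17, 2.85], [-2.88, 2.88]. Speed limits (rad/s): [2.39, 2.39, 3.14, 3.14, 3.14, 3.14].

## Interface

Orientations are given as a 3x3 rotation matrix whose columns are the frame's x, y, z axes.
In Python, from rig import ctrl, eyes, telemetry gives the robot as it stands (ctrl), with the cameras (eyes) and the readings (telemetry).
- The arm moves only by the shell command python3 inch.py FILE [FORCE], which reads ROWS from the file FILE. ROWS is a JSON object with one list for each field, all of the same length, 1 to 10, a row being the entries at one place: aperture (the opening from 0.0 (shut) to 1.0 (fully open)), x, y, z (the shift in shares of the most that a row can go, 1 being 50 mm), ax, ay, az (a rotation vector in normalised numbers (1 is 90 degrees)); each row shifts and turns the commanded pose from where the row before left it, along the tool's axes as they then stand; what a row does not reach is not made up. A row lasts 1/10 s, in which the tool goes at most 50 mm and 0.15 rad, less where a joint would pass 70% of its speed; a pose out of reach is approached as far as the arm can. The fingers move at their own pace and stop on an object; FORCE is the grip in N (left out, the last holds). Time passes only in rows, so rows that do not move let the fingers close. It prints the time, the measured TCP pose, the force, the opening and the grip force at its end. Shift and turn numbers lie between -1 and 1, and a call with a number outside is refused. Input that does not fit is refused with a message, and nothing moves.
- telemetry.observe(): the state, without advancing time (a new reading comes with each control period).
- eyes.camera(name): name is "scene" or "side" or "wrist"; returns a dict with "color" (480x640x3 uint8, red, green, blue), "K" (3x3 intrinsics, pixels), "cam_to_world" (4x4, takes a point from camera to world coordinates). Camera axes: x right, y up, looking along -z (the intrinsics and any distortion apply to the point x, -y, -z); pixel columns grow to the right and rows downward; lengths in mm; the calibration is good to about 2 mm. A picture is of the moment at which its call begins. There is no depth.
- ctrl.hand_in(): hands the job in; it is judged then, once.
The state is a dict: "time": time; "joint_positions": joint angles; "joint_vel": joint speeds; "joint_torque": joint torques, N m; "ee_pos": TCP position; "orientation": TCP orientation; "wrist_force": force on the tool from outside, world axes, zero at the start; "moment": the same for the moment, N m; "finger_gap": opening from 0.0 (shut) to 1.0 (fully open); "gripper_force": force on a finger pad.
Only numpy, scipy, OpenCV 4.12 (cv2) and the standard library are available. Lean on these libraries where they do the work, as an engineer would, in place of code of your own. Each camera call takes 0.05 s, during which the arm holds its last target. There are 200 camera calls.

## Task

Turn the cam lever just far enough that it presses the grey strongbox snugly against the cradle's fence, without forcing it or running over centre. Then set the three dials one at a time, left to right as you face the panel from the robot, to 2, 11 and 3 o'clock, and only then slide the catch on top all the way to the right. Leave the box clamped and the code set, and do not disturb the glassware and other things around it.

Things in the scene. Friction and masses are not known exactly. Their poses are not given: they have to be found in the camera images.
- strongbox: grey steel box, loose, 1.8 kg, 170 (x) x 280 (y) mm; origin at the centre of its underside, x to its rear (away from robot), y left, z up. Front edge (x=-85) 45 mm high; from it the dial panel rises at 30 degrees to x=+35, then a level top 114 mm high. The dial axes leave the panel at x=-25, z=79.6, y=+90 (left), 0, -90 (right), leaning 30 degrees from vertical towards the robot
- cradle: aluminium cradle, fixed to the table, in which the strongbox sits: plate 210 x 400 mm, 8 mm thick; origin on the table below the box's nominal centre, axes as the strongbox's. Stop 38 mm high behind the box
- fence: rubber-faced spring fence 43 mm high along the right side of the cradle; origin and axes as the cradle's, its face towards the box at y=-143 mm. The box starts up to 2 mm off it. Pressed, it yields towards -y by 1 mm per 15 N, 6 mm at most: snug is 1 to 3 mm
- clamp: steel foot 70 x 50 mm of the cam clamp, fixed on the cradle left of the box; origin under the cam's pivot, on the cradle plate (8 mm above the table); its distance from the fence differs from one time to the next
- cam_pivot (a point): point on the cam's vertical pivot axis, at the height of the lever, 85 mm above the table
- cam (a joint): cam lever angle, rad, growing anticlockwise from above. The cam disc (radius 25 mm, 9 mm eccentric) reaches 25 + 9 sin(angle) mm to the box: off it at first, it has the box against the fence at 0.2 to 0.7 (by the foot's place); snug (15 to 45 N) is 1 to 3 mm more reach; over centre at 1.57. Friction 0.25 N m, stays where left; snug adds some 4 to 12 N at the handle
- cam_handle (a point): centre of the black handle of the cam lever, 90 mm from the pivot: bar 70 mm long along the lever, 18 mm wide, 24 mm high, its middle 85 mm above the table. The lever points 110 degrees anticlockwise from the clamp's x axis at angle 0
- dial_left (a joint): clock dial, the left (+y) of three: joint value = clockwise angle of the pointer nose (seen by someone facing the panel) from the long tick at its upslope side (12 o'clock; twelve ticks in all), rad; one hour = 0.5236; stops at +-3.1; stiff (0.06 N m), stays where left. Wanted: 2 o'clock = +1.047
- dial_left_grip (a point): point on the axis of the left dial where to pinch its bar, 27 mm off the panel. z = dial axis, out of the panel, x = where the pointer nose points (turns with the dial). Black pinch bar 65 mm long with its nose (pinch within 23 mm of the axis), 14 mm wide, its top 39 mm off the panel, on a 54 mm disc 9 mm high; the nose is a thin low tip at one end with a pale line.
- dial_middle (a joint): clock dial, the middle of three: joint value = clockwise angle of the pointer nose (seen by someone facing the panel) from the long tick at its upslope side (12 o'clock; twelve ticks in all), rad; one hour = 0.5236; stops at +-3.1; stiff (0.06 N m), stays where left. Wanted: 11 o'clock = -0.524
- dial_middle_grip (a point): point on the axis of the middle dial where to pinch its bar, 27 mm off the panel. z = dial axis, out of the panel, x = where the pointer nose points (turns with the dial). Black pinch bar 65 mm long with its nose (pinch within 23 mm of the axis), 14 mm wide, its top 39 mm off the panel, on a 54 mm disc 9 mm high; the nose is a thin low tip at one end with a pale line.
- dial_right (a joint): clock dial, the right (-y) of three: joint value = clockwise angle of the pointer nose (seen by someone facing the panel) from the long tick at its upslope side (12 o'clock; twelve ticks in all), rad; one hour = 0.5236; stops at +-3.1; stiff (0.06 N m), stays where left. Wanted: 3 o'clock = +1.571
- dial_right_grip (a point): point on the axis of the right dial where to pinch its bar, 27 mm off the panel. z = dial axis, out of the panel, x = where the pointer nose points (turns with the dial). Black pinch bar 65 mm long with its nose (pinch within 23 mm of the axis), 14 mm wide, its top 39 mm off the panel, on a 54 mm disc 9 mm high; the nose is a thin low tip at one end with a pale line.
- catch (a joint): how far the catch has slid to the right (-y of the strongbox), m: 0 to 0.05 (end stop); 2 N of friction, stays where left
- catch_top (a point): middle of the top of the steel catch on the box's level top: an upright fin 14 mm (x) x 60 mm (y) x 28 mm high, this point 38 mm above the level top; its foot is 30 x 50 mm, 11 mm high
- dish: glass dish 90 mm across, 18 mm high, in front of the box; origin under its centre; bystander
- dish2: another such dish, behind the cradle; bystander
- slide_box: cardboard slide box 90 x 120 x 30 mm, right of the cradle; bystander
- spatula: steel spatula 180 mm long lying in front of the cradle; bystander
- beaker: glass beaker 70 mm across, 90 mm high, right of the cradle; bystander
- bottle: white bottle 70 mm across, 160 mm high, behind the cradle; bystander
- jar: amber jar 60 mm across, 75 mm high, behind the cradle; bystander

How it is judged:
By the outcome, as a careful person would: the job done as asked, in the order asked, and still so for the second after the job is handed in, with the robot touching nothing.
It also fails if it takes over 67 s, if anything falls off the work surface, if the arm or the gripper's body presses on something with over 40 N, if the wrist force passes 120 N, or if a joint passes its speed limit or range.

## Working session

There is one attempt and no reset: what is moved stays moved. The work goes in short steps, Python scripts to look and compute and a shell command to move; the robot and the scene stay as the last step left them, time stands still between calls to the robot, and variables do not carry over. Pictures are saved under pics/ and viewed, at most 10 in all, crops included, and the job is handed in when it is done.

```bash
ls; mkdir -p pics
python3 - <<'E'
from rig import ctrl, eyes, telemetry
import cv2,numpy as np
o=telemetry.observe();print(o['time'],o['ee_pos'],np.round(o['orientation'],3).tolist(),ctrl.tcp_to_grasp)
for n in ['scene','side','wrist']:
    c=eyes.camera(n);cv2.imwrite(f'pics/{n}0.png',c['color'][:,:,::-1]);print(n,np.round(c['K'],1).tolist(),np.round(c['cam_to_world'],3).tolist(),[k for k in c])
E
```

```text
inch.py
pics
rig.py
0.0 [193.49404632 514.54509132 238.12544577] [[-0.936, 0.352, -0.001], [0.352, 0.936, -0.001], [0.0, -0.001, -1.0]] 18.700000000000003
scene [[448.1, 0.0, 320.2], [0.0, 448.1, 240.7], [0.0, 0.0, 1.0]] [[-0.636, -0.509, 0.58, 1120.147], [0.772, -0.431, 0.468, 416.563], [0.011, 0.745, 0.667, 745.379], [0.0, 0.0, 0.0, 1.0]] ['color', 'K', 'cam_to_world']
side [[506.3, 0.0, 318.7], [0.0, 506.3, 236.1], [0.0, 0.0, 1.0]] [[-0.946, 0.24, -0.218, 365.133], [-0.324, -0.725, 0.608, 566.313], [-0.012, 0.645, 0.764, 879.694], [0.0, 0.0, 0.0, 1.0]] ['color', 'K', 'cam_to_world']
wrist [[404.4, 0.0, 318.8], [0.0, 404.4, 240.4], [0.0, 0.0, 1.0]] [[0.352, -0.902, -0.249, 128.737], [0.936, 0.34, 0.094, 538.344], [-0.0, -0.266, 0.964, 384.809], [0.0, 0.0, 0.0, 1.0]] ['color', 'K', 'cam_to_world']
```

View pics/scene0.png

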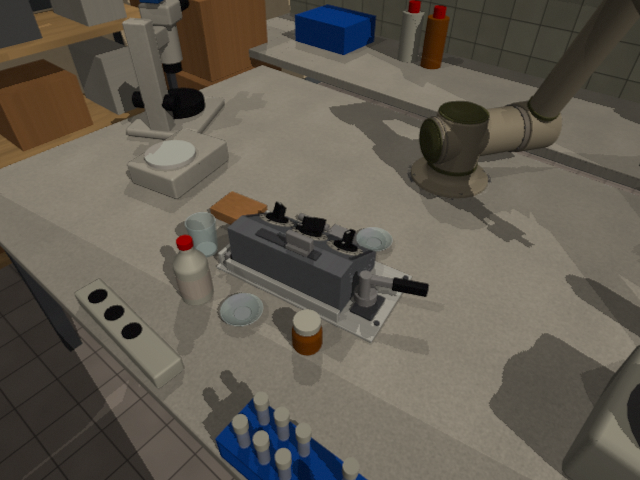

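View pics/side0.png

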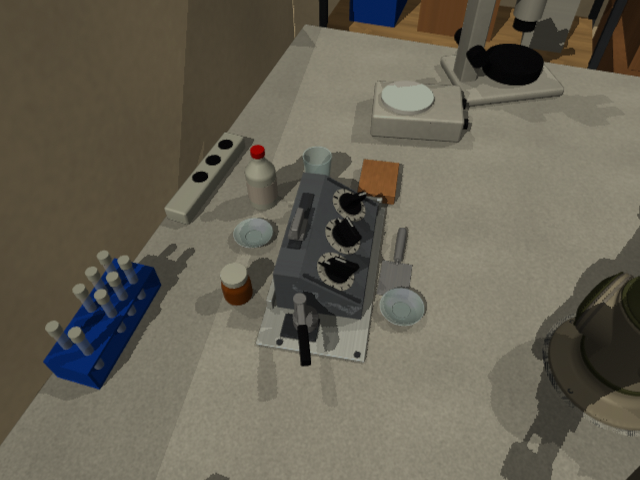

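The scene view shows the box around (300,260), with the cam lever to the right at (410,288). In the side view the dials are at about (350,203), (345,235) and (337,270), the lever runs from (299,300) to (305,363), and the left plate corners are at (258,346) and (366,360).

```bash
cat > h.py <<'E'
from rig import ctrl, eyes, telemetry
import cv2,numpy as np
def ray(c,u,v):
    T=c['cam_to_world'];d=np.linalg.inv(c['K'])@[u,v,1.];d=T[:3,:3]@[d[0],-d[1],-d[2]]
    return T[:3,3],d
def onz(c,u,v,z):
    p,d=ray(c,u,v);return p+d*(z-p[2])/d[2]
def proj(c,P):
    T=c['cam_to_world'];q=(np.asarray(P,float)-T[:3,3])@T[:3,:3]
    k=c['K']@np.array([q[0],-q[1],-q[2]]);return k[:2]/k[2]
def onpl(c,u,v,P,n):
    p,d=ray(c,u,v);return p+d*(np.dot(np.subtract(P,p),n)/np.dot(d,n))
E
python3 - <<'E'
from h import *
c=eyes.camera('side')
for u,v in [(258,346),(366,360)]: print(onz(c,u,v,8))
print('lever',onz(c,299,300,85),onz(c,305,345,85))
a=c['color'][150:375,250:410,::-1]
cv2.imwrite('pics/sidecrop.png',cv2.resize(a,None,fx=2.66,fy=2.66,interpolation=cv2.INTER_CUBIC))
w=eyes.camera('wrist')['color']
E
```

```text
[634.69969113 169.06379749   8.        ]
[431.88200426 131.50502367   8.        ]
lever [576.13032229  92.78479758  85.        ] [534.01219161 176.33870828  85.        ]
```

View pics/sidecrop.png

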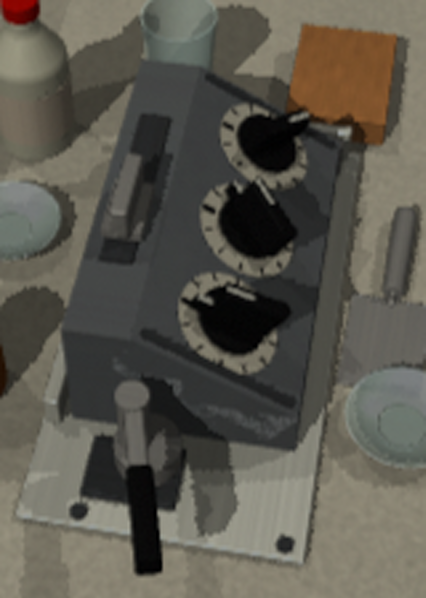

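View pics/wrist0.png

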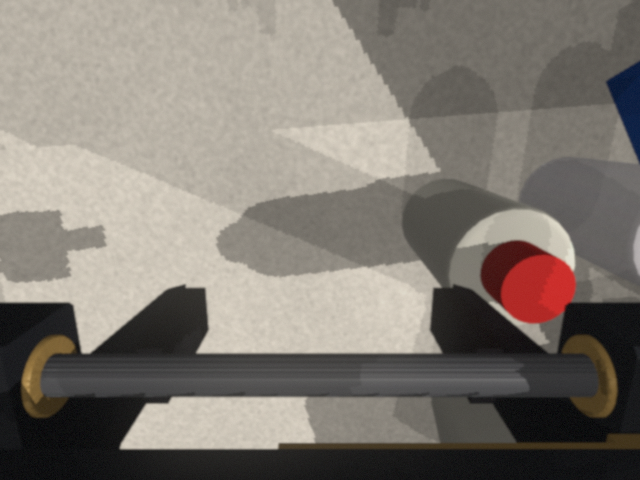

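The left plate edge gives a yaw of about 10°. All three dial noses (pale lines) are visible but small. I'll move the wrist camera over the panel for a close look.

The rows are not in the units I measure in: shifts go in shares of 50 mm and turns go in shares of 90 degrees. I convert before sending: -42 mm is -0.84, -40 mm is -0.8.

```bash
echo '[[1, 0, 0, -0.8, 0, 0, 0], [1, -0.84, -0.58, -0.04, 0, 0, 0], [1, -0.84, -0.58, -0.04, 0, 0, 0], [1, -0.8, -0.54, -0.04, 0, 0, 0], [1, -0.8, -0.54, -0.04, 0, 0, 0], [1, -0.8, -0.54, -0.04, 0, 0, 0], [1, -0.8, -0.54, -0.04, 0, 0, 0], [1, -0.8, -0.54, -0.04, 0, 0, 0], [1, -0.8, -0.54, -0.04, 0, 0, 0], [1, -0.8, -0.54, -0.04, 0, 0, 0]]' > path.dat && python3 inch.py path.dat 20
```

```text
refused: ROWS must be an object with one list for each field. Nothing was moved.
```

Wrong form. The message asks for an object with one list for each field, so I'll send the same numbers that way.

```bash
echo '{"aperture":[1, 1, 1, 1, 1, 1, 1, 1, 1, 1], "x":[0, -0.84, -0.84, -0.8, -0.8, -0.8, -0.8, -0.8, -0.8, -0.8], "y":[0, -0.58, -0.58, -0.54, -0.54, -0.54, -0.54, -0.54, -0.54, -0.54], "z":[-0.8, -0.04, -0.04, -0.04, -0.04, -0.04, -0.04, -0.04, -0.04, -0.04], "ax":[0, 0, 0, 0, 0, 0, 0, 0, 0, 0], "ay":[0, 0, 0, 0, 0, 0, 0, 0, 0, 0], "az":[0, 0, 0, 0, 0, 0, 0, 0, 0, 0]}' > path.dat && python3 inch.py path.dat 20; echo '{"aperture":[1, 1, 1, 1, 1, 1, 1, 1, 1, 1], "x":[-0.8, -0.8, -0.8, -0.8, -0.8, -0.68, 0, 0, 0, 0], "y":[-0.54, -0.54, -0.54, -0.54, -0.54, -0.46, 0, 0, 0, 0], "z":[-0.04, -0.04, -0.04, -0.04, -0.04, 0, 0, 0, 0, 0], "ax":[0, 0, 0, 0, 0, 0, 0, 0, 0, 0], "ay":[0, 0, 0, 0, 0, 0, 0, 0, 0, 0], "az":[0, 0, 0, 0, 0, 0, -0.0859, -0.0859, -0.0859, -0.0859]}' > path.dat && python3 inch.py path.dat
python3 - <<'E'
from h import *
c=eyes.camera('wrist');cv2.imwrite('pics/w1.png',c['color'][:,:,::-1])
np.savez('w1.npz',**c);o=telemetry.observe();print(o['time'],o['ee_pos'],np.round(o['orientation'],3).tolist())
E
```

```text
time: 1.25
ee_pos: [446.9, 155.3, 296.9]
orientation: [[-0.936, 0.352, 0.0], [0.352, 0.936, 0.0], [-0.0, 0.0, -1.0]]
wrist_force: [-0.2, 0.5, 0.4]
finger_gap: 1.001
gripper_force: 0.0
time: 2.25
ee_pos: [609.5, -73.2, 306.4]
orientation: [[-0.983, -0.184, -0.001], [-0.184, 0.983, 0.0], [0.0, 0.0, -1.0]]
wrist_force: [1.3, -0.8, -0.5]
finger_gap: 1.002
gripper_force: 0.0
2.3 [609.51677208 -73.15446304 306.44072452] [[-0.982, -0.191, -0.0], [-0.191, 0.982, 0.0], [0.0, 0.0, -1.0]]
```

View pics/w1.png

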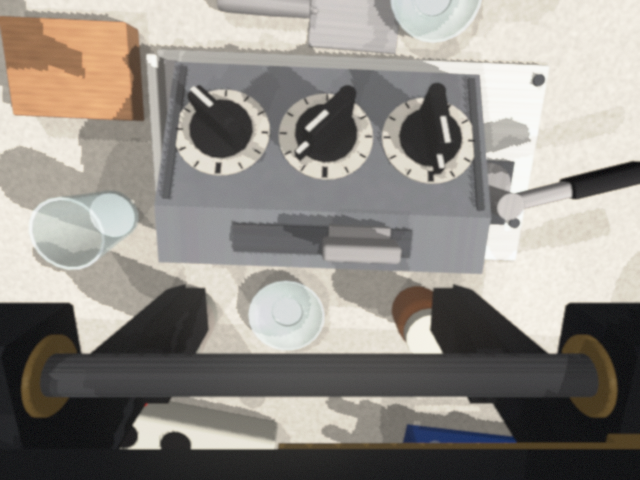

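The wrist view shows the dial rings at about (222,132), (325,136) and (430,139) for right, middle and left, with their 12 o'clock ticks at the bottom. The pale noses are at (201,97), (303,148) and (440,160). The catch fin is at (362,250), the pivot knob at (511,207), and the lever runs to the right.

```bash
cat > fit.py <<'E'
from h import *
def dials(c,boxes):
    g=c['color'].astype(int);out=[]
    for (x0,y0,x1,y1) in boxes:
        s=g[y0:y1,x0:x1];m=((s.min(2)>135)).astype(np.uint8)
        n,l,st,ce=cv2.connectedComponentsWithStats(m);m=np.isin(l,[i for i in range(1,n) if st[i,4]>25])
        yy,xx=np.nonzero(m);h=cv2.convexHull(np.c_[xx,yy].astype(np.float32));e=cv2.fitEllipse(h);out.append((e[0][0]+x0,e[0][1]+y0,e[1]))
    return out
E
python3 - <<'E'
from fit import *
c=dict(np.load('w1.npz'))
d=dials(c,[(170,78,274,182),(276,84,378,186),(380,88,480,190)]);print(d)
P=[onz(c,u,v,87.6) for u,v,_ in d];print(np.round(P,1))
y=P[2]-P[0];yaw=np.arctan2(-y[0],y[1]);L=np.linalg.norm(y);print('yaw',yaw,'len',L)
X=np.array([np.cos(yaw),np.sin(yaw),0]);Y=np.array([-X[1],X[0],0])
O=np.mean(P,0)+25*X;O[2]=8;print('box',O)
n=np.array([0,0,1.])*np.cos(np.pi/6)-X*.5;up=X*np.cos(np.pi/6)+np.array([0,0,.5])
for k,(top,nose) in enumerate([((201,97),(190,87)),((317,121),(303,148)),((446,128),(440,160))]):
    A=P[k]
    for q,h in((top,39),(nose,12)):
        v=onpl(c,*q,A+h*n,n)-A-h*n
        a=np.arctan2(v@-Y,v@up);print(k,h,'angle',round(a,3),'r',round(np.linalg.norm(v),1))
def loc(p): return np.round([(p-O)@X,(p-O)@Y,p[2]-8],1)
print('pivot',[ (z,onz(c,511,207,z).round(1),loc(onz(c,511,207,z))) for z in(85,97)])
a,b=onz(c,520,203,85),onz(c,635,175,85);print('lever',loc(a),loc(b),np.arctan2(*( (b-a)[1::-1])))
print('plate TL',loc(onz(c,547,67,8)),'BL',loc(onz(c,515,258,8)))
print('boxtop corners',loc(onz(c,158,262,122)),loc(onz(c,483,272,122)),loc(onz(c,157,206,122)),loc(onz(c,488,212,122)))
print('catch fin',loc(onz(c,326,253,160)),loc(onz(c,400,256,160)))
a=c['color'][75:195,165:485,::-1]
cv2.imwrite('pics/w1c.png',cv2.resize(a,None,fx=2.5,fy=2.5,interpolation=cv2.INTER_CUBIC))
E
```

```text
[(222.48053359985352, 150.55394744873047, (101.47833251953125, 144.14520263671875)), (322.2148132324219, 143.79317092895508, (94.86422729492188, 108.25947570800781)), (424.1554756164551, 153.45724487304688, (98.3965072631836, 118.2398910522461))]
[[ 575.4 -166.    87.6]
 [ 553.5  -80.5   87.6]
 [ 545.     9.7   87.6]]
yaw 0.17115864573088077 len 178.3155053503742
box [582.59965936 -74.66312714   8.        ]
0 39 angle 2.771 r 29.2
0 12 angle 2.643 r 63.0
1 39 angle 1.344 r 4.8
1 12 angle 0.997 r 19.4
2 39 angle -1.913 r 7.8
2 12 angle -0.681 r 15.4
pivot [(85, array([577.3, 101.5,  85. ]), array([ 24.7, 174.5,  77. ])), (97, array([576.1,  95.4,  97. ]), array([ 22.5, 168.7,  89. ]))]
lever [ 20.9 182.3  77. ] [ -6.1 282.6  77. ] 2.005083364437402
plate TL [-106.5  228.3    0. ] BL [ 98.4 224.9   0. ]
boxtop corners [  70.2 -141.   114. ] [ 75.5 140.2 114. ] [  21.2 -137.3  114. ] [ 22.5 137.9 114. ]
catch fin [ 48.3   2.7 152. ] [ 49.9  59.  152. ]
```

View pics/w1c.png

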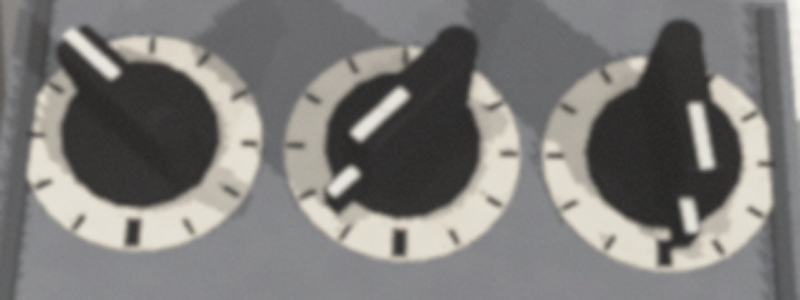

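The crop shows the rings more clearly. Their centres are about (144,144), (402,154) and (660,162) in crop pixels, so I'll recompute with those.

```bash
cat > pose.py <<'E'
from h import *
def pose(P):
    y=P[2]-P[0];yaw=np.arctan2(-y[0],y[1])
    X=np.array([np.cos(yaw),np.sin(yaw),0]);Y=np.array([-X[1],X[0],0])
    O=np.mean(P,0)+25*X;O[2]=8
    return yaw,X,Y,O,.866*np.array([0,0,1.])-X*.5,X*.866+np.array([0,0,.5])
E
python3 - <<'E'
from pose import *
c=dict(np.load('w1.npz'))
f=lambda u,v:(165+u/2.5-.3,75+v/2.5-.3)
P=[onz(c,*f(*q),87.6) for q in((144,144),(402.5,154),(660,162))];print(np.round(P,1))
yaw,X,Y,O,n,up=pose(P);print('yaw',yaw,np.linalg.norm(P[2]-P[0]),'box',O)
for k,s,h in [(0,((118,75),(70,32)),39),(0,((118,75),(70,32)),14),(1,((407,92),(355,136)),39),(1,((356,170),(332,192)),14),(2,((694,102),(708,168)),39),(2,((685,198),(691,232)),14)]:
    A=P[k]+h*n;a,b=[onpl(c,*f(*q),A,n)-A for q in s]
    v=b-a;print(k,h,'dir',round(np.arctan2(v@-Y,v@up),3),'ends',[(round(np.arctan2(q@-Y,q@up),3),round(np.linalg.norm(q),1)) for q in(a,b)])
def loc(p): return np.round([(p-O)@X,(p-O)@Y,p[2]-8],1)
print('pivot',[ (z,onz(c,511,207,z).round(1),loc(onz(c,511,207,z))) for z in(85,97)])
a,b=onz(c,520,203,85),onz(c,635,175,85);print('lever',loc(a),loc(b),np.arctan2(*( (b-a)[1::-1])))
print('plate TL',loc(onz(c,547,67,8)),'BL',loc(onz(c,515,258,8)))
print('boxtop',loc(onz(c,158,262,122)),loc(onz(c,483,272,122)),loc(onz(c,157,206,122)),loc(onz(c,488,212,122)))
print('catch fin',loc(onz(c,326,253,160)),loc(onz(c,400,256,160)))
E
```

```text
[[ 559.9 -168.    87.6]
 [ 546.6  -78.7   87.6]
 [ 532.7   10.6   87.6]]
yaw 0.15152311037144212 180.7277075923286 box [571.12614636 -74.93176104   8.        ]
0 39 dir 2.298 ends [(np.float64(-3.125), np.float64(1.8)), (np.float64(2.358), np.float64(23.4))]
0 14 dir 2.298 ends [(np.float64(2.747), np.float64(19.3)), (np.float64(2.498), np.float64(42.3))]
1 39 dir 0.778 ends [(np.float64(-0.501), np.float64(0.2)), (np.float64(0.771), np.float64(22.4))]
1 14 dir 0.743 ends [(np.float64(0.831), np.float64(21.2)), (np.float64(0.8), np.float64(32.4))]
2 39 dir -0.141 ends [(np.float64(0.599), np.float64(0.6)), (np.float64(-0.125), np.float64(23.3))]
2 14 dir -0.116 ends [(np.float64(-0.171), np.float64(21.0)), (np.float64(-0.15), np.float64(33.3))]
pivot [(85, array([577.3, 101.5,  85. ]), array([ 32.7, 173.5,  77. ])), (97, array([576.1,  95.4,  97. ]), array([ 30.6, 167.6,  89. ]))]
lever [ 28.7 181.2  77. ] [ -0.3 280.9  77. ] 2.005083364437402
plate TL [-99.6 224.7   0. ] BL [105.4 225.4   0. ]
boxtop [  84.3 -141.   114. ] [ 84.1 140.2 114. ] [  35.3 -138.3  114. ] [ 31.1 136.9 114. ]
catch fin [ 59.6   2.2 152. ] [ 60.1  58.5 152. ]
```

Run:
```python
from pose import *
w=dict(np.load('w1.npz'));print('near end',onz(w,572,188,97),onz(w,572,188,85))
T={}
for n,(x0,y0,x1,y1) in {'side':(285,318,325,375),'scene':(385,270,440,305)}.items():
    c=eyes.camera(n);s=c['color'][y0:y1,x0:x1].max(2)<40
    k,l,st,ce=cv2.connectedComponentsWithStats(s.astype(np.uint8));i=1+st[1:,4].argmax()
    yy,xx=np.nonzero(l==i);r=cv2.minAreaRect(np.c_[xx,yy].astype(np.float32));T[n]=ray(c,r[0][0]+x0,r[0][1]+y0)
    print(n,r[0][0]+x0,r[0][1]+y0,r[1],onz(c,r[0][0]+x0,r[0][1]+y0,85),onz(c,r[0][0]+x0,r[0][1]+y0,90))
(p,d),(q,e)=T.values();s=np.linalg.lstsq(np.c_[d,-e],q-p,rcond=None)[0];print(p+s[0]*d,q+s[1]*e)
```

```text
near end [549.86000154 143.04775635  97.        ] [550.14077431 150.77549774  85.        ]
side 301.8985595703125 344.9640598297119 (40.12791442871094, 15.14788818359375) [539.15352744 177.99002669  85.        ] [538.05863683 180.43325067  90.        ]
scene 409.65997886657715 286.2567710876465 (35.0907096862793, 13.681575775146484) [535.66877313 175.47283348  85.        ] [540.09409381 177.29822637  90.        ]
[538.70780998 178.98463526  87.03544288] [538.44283156 176.61710006  88.13430216]
```

To row units: 43.3 mm is 0.866, 3.7 mm is 0.074, 0.148 rad is 0.0942.

```bash
echo '{"aperture":[0.6, 0.6, 0.6, 0.6, 0.6, 0.6, 0.6, 0.6, 0.6, 0.6], "x":[0.074, 0.074, 0.074, 0.074, 0.074, 0.074, 0, 0, 0, 0], "y":[0.866, 0.866, 0.866, 0.866, 0.866, 0.866, 0, 0, 0, 0], "z":[0, 0, 0, 0, 0, 0, 0.3, 0.3, 0.3, 0.3], "ax":[0, 0, 0, 0, 0, 0, 0, 0, 0, 0], "ay":[0, 0, 0, 0, 0, 0, 0, 0, 0, 0], "az":[0, 0, 0, 0, 0, 0, 0.0942, 0.0942, 0.0942, 0.0942]}' > path.dat && python3 inch.py path.dat; echo '{"aperture":[0.6, 0.6, 0.6, 0.6, 0.6, 0.6], "x":[0, 0, 0, 0, 0, 0], "y":[0, 0, 0, 0, 0, 0], "z":[0.3, 0.3, 0.3, 0.3, 0.3, 0], "ax":[0, 0, 0, 0, 0, 0], "ay":[0, 0, 0, 0, 0, 0], "az":[0.0942, 0.0942, 0.0942, 0.0942, 0.0942, 0]}' > path.dat && python3 inch.py path.dat
```

```text
time: 3.4
ee_pos: [541.0, 178.7, 246.1]
orientation: [[-0.912, 0.409, 0.0], [0.409, 0.912, -0.0], [-0.0, -0.0, -1.0]]
wrist_force: [-0.1, 0.2, -0.8]
finger_gap: 0.595
gripper_force: 0.0
time: 4.0
ee_pos: [540.3, 178.5, 170.0]
orientation: [[-0.403, 0.915, -0.004], [0.915, 0.403, -0.0], [0.001, -0.003, -1.0]]
wrist_force: [0.3, -0.2, 0.5]
finger_gap: 0.599
gripper_force: 0.0
```

To row units: 34 mm is 0.68, -2.5 mm is -0.05.

```bash
echo '{"aperture":[0.6, 0.6, 0.6, 0.6, 0, 0, 0, 0, 0], "x":[0, 0, 0, 0, 0, 0, 0, 0, 0], "y":[-0.05, 0, 0, 0, 0, 0, 0, 0, 0], "z":[0.66, 0.66, 0.68, 0, 0, 0, 0, 0, 0], "ax":[0, 0, 0, 0, 0, 0, 0, 0, 0], "ay":[0, 0, 0, 0, 0, 0, 0, 0, 0], "az":[0, 0, 0, 0, 0, 0, 0, 0, 0]}' > path.dat && python3 inch.py path.dat 25
python3 - <<'E'
from rig import ctrl, eyes, telemetry
import numpy as np
o=telemetry.observe();print(o['ee_pos'],np.round(o['orientation'],3).tolist(),o['wrist_force'],o['moment'],o['joint_positions'])
E
```

```text
time: 4.9
ee_pos: [538.9, 177.5, 72.5]
orientation: [[-0.407, 0.913, 0.001], [0.913, 0.407, 0.0], [-0.0, 0.001, -1.0]]
wrist_force: [-1.2, -0.6, 6.7]
finger_gap: 0.198
gripper_force: 25.0
[538.93371867 177.52714599  72.49343296] [[-0.407, 0.913, 0.001], [0.913, 0.407, 0.0], [-0.0, 0.001, -1.0]] [-1.2155341  -0.59934061  6.74149966] [-0.10423249  0.40005391  0.07361245] [ 1.09665066e-01  5.80441150e-01  1.48300569e+00 -1.04894515e-04
  1.07728435e+00 -3.09507954e-01]
```

```bash
cat > st.py <<'E'
from rig import ctrl, eyes, telemetry
import numpy as np
o=telemetry.observe();R=o['orientation'];x,y=R[:2,0],R[:2,1];p=o['ee_pos'];f=o['wrist_force'];P=np.array([575.5,95.3])
r=p[:2]-P
print(round(o['time'],2),p.round(1),'tool',round(np.degrees(np.arctan2(x[1],x[0])),1),'lever',round(np.degrees(np.arctan2(r[1],r[0])),1),'R',np.linalg.norm(r).round(1),'ft',(f[:2]@y).round(2),'fr',(f[:2]@x).round(2),'fz',f[2].round(1),'m',o['moment'].round(2))
E
for i in 1; do echo '{"aperture":[0, 0, 0, 0], "x":[-0.004, -0.004, -0.004, -0.004], "y":[-0.09, -0.09, -0.09, -0.09], "z":[0, 0, 0, 0], "ax":[0, 0, 0, 0], "ay":[0, 0, 0, 0], "az":[-0.0318, -0.0318, -0.0318, -0.0318]}' > path.dat && python3 inch.py path.dat >/dev/null; python3 st.py; done
echo '{"aperture":[0, 0, 0], "x":[-0.004, -0.004, 0], "y":[-0.09, -0.09, 0], "z":[0, 0, 0], "ax":[0, 0, 0], "ay":[0, 0, 0], "az":[-0.0318, -0.0318, 0]}' > path.dat && python3 inch.py path.dat >/dev/null; python3 st.py
```

```text
5.3 [523.6 168.7  72.5] tool 125.6 lever 125.2 R 89.9 ft 0.73 fr 2.41 fz 3.8 m [ 0.36  0.17 -0.15]
5.6 [516.1 162.7  72.5] tool 131.3 lever 131.4 R 89.9 ft -2.35 fr 2.68 fz 6.7 m [0.13 0.57 0.1 ]
```

To row units: -4.5 mm is -0.09, -0.2 mm is -0.004, -0.05 rad is -0.0318.

```bash
echo '{"aperture":[0, 0, 0], "x":[-0.004, -0.004, 0], "y":[-0.09, -0.09, 0], "z":[0, 0, 0], "ax":[0, 0, 0], "ay":[0, 0, 0], "az":[-0.0318, -0.0318, 0]}' > path.dat && python3 inch.py path.dat >/dev/null; python3 st.py
echo '{"aperture":[0, 0, 0], "x":[-0.004, -0.004, 0], "y":[-0.09, -0.09, 0], "z":[0, 0, 0], "ax":[0, 0, 0], "ay":[0, 0, 0], "az":[-0.0318, -0.0318, 0]}' > path.dat && python3 inch.py path.dat >/dev/null; python3 st.py
echo '{"aperture":[0, 0, 0], "x":[-0.002, 0, 0], "y":[-0.09, 0, 0], "z":[0, 0, 0], "ax":[0, 0, 0], "ay":[0, 0, 0], "az":[-0.0318, 0, 0]}' > path.dat && python3 inch.py path.dat >/dev/null; python3 st.py
```

```text
5.9 [509.7 156.5  72.5] tool 137.0 lever 137.1 R 89.9 ft -0.28 fr 4.37 fz 6.8 m [0.3  0.65 0.01]
6.2 [503.9 149.7  72.4] tool 142.7 lever 142.8 R 89.9 ft -0.04 fr 4.37 fz 7.7 m [ 0.43  0.64 -0.02]
6.5 [501.4 146.2  72.5] tool 145.5 lever 145.5 R 89.9 ft 0.99 fr 5.13 fz 6.7 m [ 0.47  0.63 -0.14]
```

To row units: -3.6 mm is -0.072, -0.1 mm is -0.002, -0.04 rad is -0.0255.

```bash
echo "print('tau',round(o['moment'][2]-0.09*(f[:2]@y),3),'cam',round(np.arctan2(r[1],r[0])-2.0714,3))">>st.py
for k in 1; do echo '{"aperture":[0], "x":[-0.002], "y":[-0.072], "z":[0], "ax":[0], "ay":[0], "az":[-0.0255]}' > path.dat && python3 inch.py path.dat >/dev/null; python3 st.py
echo '{"aperture":[0], "x":[-0.002], "y":[-0.072], "z":[0], "ax":[0], "ay":[0], "az":[-0.0255]}' > path.dat && python3 inch.py path.dat >/dev/null; python3 st.py
echo '{"aperture":[0], "x":[-0.002], "y":[-0.072], "z":[0], "ax":[0], "ay":[0], "az":[-0.0255]}' > path.dat && python3 inch.py path.dat >/dev/null; python3 st.py; done
```

```text
6.6 [499.8 143.7  72.5] tool 147.8 lever 147.4 R 89.9 ft 4.79 fr 5.93 fz 6.0 m [ 1.02  0.42 -0.33]
tau -0.765 cam 0.501
6.7 [497.8 140.6  72.5] tool 150.2 lever 149.7 R 89.9 ft 6.15 fr 6.42 fz 6.3 m [ 1.2   0.44 -0.33]
tau -0.884 cam 0.542
6.8 [496.1 137.5  72.5] tool 152.4 lever 152.0 R 89.9 ft 7.24 fr 6.45 fz 6.0 m [ 1.3   0.36 -0.38]
tau -1.029 cam 0.582
```

```bash
python3 - <<'E'
from pose import *
from scipy.optimize import least_squares
c0=cv2.imread('pics/side0.png');c=eyes.camera('side');c1=c['color'][:,:,::-1]
B=np.array([546.6,-78.7,87.6]);Y=np.array([-.151,.9886,0]);X=np.array([.9886,.151,0])
J=np.c_[proj(c,B+Y)-proj(c,B),proj(c,B+X)-proj(c,B)]
for (x0,y0,x1,y1) in [(325,185,380,222),(320,215,375,258),(325,185,375,255),(283,200,312,250),(240,135,275,215)]:
    a,b=[cv2.cvtColor(np.ascontiguousarray(i),cv2.COLOR_BGR2GRAY).astype(np.float32) for i in (c0,c1)]
    W=np.eye(2,3,dtype=np.float32)
    cc,W=cv2.findTransformECC(a[y0:y1,x0:x1].copy(),b[y0:y1,x0:x1].copy(),W,cv2.MOTION_TRANSLATION)
    print(round(cc,4),W[:,2],'dy,dx mm',np.linalg.solve(J,W[:,2]).round(2))
E
python3 st.py
```

```text
0.5441 [5.628873  7.7032475] dy,dx mm [ 18.48 -14.42]
0.6621 [15.468237  -2.7841673] dy,dx mm [-12.67 -30.09]
0.4391 [16.749683   1.1275336] dy,dx mm [ -2.75 -34.23]
0.9339 [-1.3705242 -1.6539836] dy,dx mm [-3.91  3.42]
1.0 [ 0.00953418 -0.00891254] dy,dx mm [-0.03 -0.02]
6.85 [495.9 137.2  72.5] tool 152.6 lever 152.3 R 89.9 ft 4.66 fr 6.02 fz 5.6 m [ 0.92  0.65 -0.31]
tau -0.727 cam 0.586
```

Run:
```python
from pose import *
c0=cv2.imread('pics/scene0.png');c=eyes.camera('scene');c1=c['color'][:,:,::-1];cv2.imwrite('pics/scene1.png',c1)
Y=np.array([-.151,.9886,0]);X=np.array([.9886,.151,0]);O=np.array([571.1,-74.9,8])
a,b=[cv2.cvtColor(np.ascontiguousarray(i),cv2.COLOR_BGR2GRAY).astype(np.float32) for i in (c0,c1)]
for nm,loc in dict(catch=(60,30,140),rt=(85,-140,110),dr=(-25,-90,100),dm=(-25,0,100),rearmid=(85,0,114),bottle=None).items():
    if loc is None: u,v=195,270;B=O
    else: B=O+loc[0]*X+loc[1]*Y+[0,0,loc[2]];u,v=proj(c,B).astype(int)
    J=np.c_[proj(c,B+Y)-proj(c,B),proj(c,B+X)-proj(c,B)]
    s=np.s_[v-14:v+14,u-18:u+18];W=np.eye(2,3,dtype=np.float32)
    try:
        cc,W=cv2.findTransformECC(a[s].copy(),b[s].copy(),W,cv2.MOTION_TRANSLATION);print(nm,(u,v),round(cc,4),W[:,2],np.linalg.solve(J,W[:,2]).round(2))
    except Exception as e: print(nm,'fail')
i=np.hstack([cv2.resize(k[195:335,200:330],None,fx=3,fy=3) for k in (c0,c1)]);cv2.imwrite('pics/cmp.png',i)
```

```text
catch (np.int64(299), np.int64(239)) 0.9941 [-1.6459788  0.5492025] [-1.91  3.11]
rt (np.int64(226), np.int64(229)) 0.9034 [-0.40522784 -0.21945108] [-1.21 -0.11]
dr (np.int64(275), np.int64(213)) 0.9225 [-0.23903087 -0.03838782] [-0.54  0.17]
dm (np.int64(309), np.int64(226)) 0.9482 [-0.80454546  0.18244863] [-1.18  1.46]
rearmid (np.int64(280), np.int64(251)) 0.9695 [-2.2309222   0.11598906] [-3.66  2.65]
bottle (195, 270) 0.9999 [-0.01947245 -0.02515191] [-0.08 -0.05]
```

View pics/cmp.png

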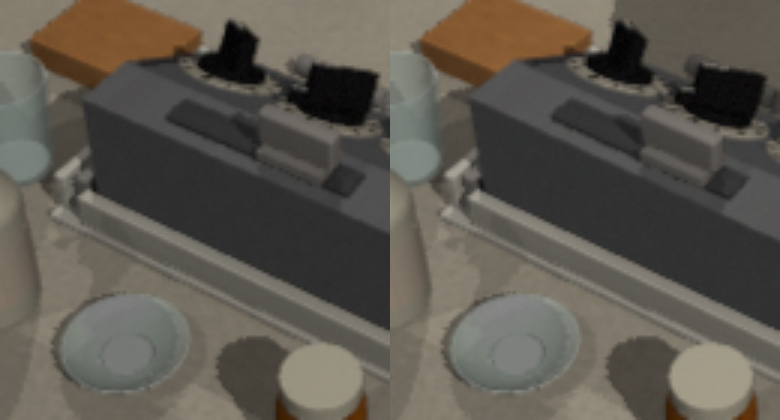

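In the before/after pair, the box has moved about 2 to 3 mm toward the fence and the glassware is unmoved. The torque slope puts the compression at about 1.5 to 1.9 mm. I'll turn slightly more, then release.

To row units: -2.7 mm is -0.054, -1.8 mm is -0.036, -0.03 rad is -0.0191.

```bash
echo '{"aperture":[0, 0], "x":[-0.002, -0.002], "y":[-0.054, -0.036], "z":[0, 0], "ax":[0, 0], "ay":[0, 0], "az":[-0.0191, -0.0127]}' > path.dat && python3 inch.py path.dat >/dev/null; python3 st.py; echo '{"aperture":[0, 0.5, 0.5, 0.5], "x":[0, 0, 0, 0], "y":[0, 0, 0, 0], "z":[0, 0, 0, 0], "ax":[0, 0, 0, 0], "ay":[0, 0, 0, 0], "az":[0, 0, 0, 0]}' > path.dat && python3 inch.py path.dat ; python3 st.py
```

```text
7.1 [494.2 133.6  72.4] tool 155.3 lever 154.8 R 89.9 ft 8.46 fr 6.92 fz 6.6 m [ 1.62  0.51 -0.4 ]
tau -1.159 cam 0.63
time: 7.5
ee_pos: [494.5, 132.0, 71.7]
orientation: [[-0.908, 0.418, 0.0], [0.418, 0.908, -0.0], [-0.0, -0.0, -1.0]]
wrist_force: [-0.8, 0.4, 0.9]
finger_gap: 0.449
gripper_force: 0.0
7.5 [494.5 132.   71.7] tool 155.3 lever 155.6 R 88.9 ft 0.08 fr 0.89 fz 0.9 m [ 0.05 -0.    0.02]
tau 0.008 cam 0.645
```

To row units: -50 mm is -1, -38 mm is -0.76.

```bash
echo '{"aperture":[0.5, 0.5, 0.5, 0.5, 0.5, 0.5, 0.5, 0.5, 0.5, 0.5], "x":[0, 0, 0, 0, 0, -0.76, -0.76, -0.76, -0.76, -0.76], "y":[0, 0, 0, 0, 0, -0.56, -0.56, -0.56, -0.56, -0.54], "z":[-0.7, -1, -1, -1, -1, 0, 0, 0, 0, 0], "ax":[0, 0, 0, 0, 0, 0, 0, 0, 0, 0], "ay":[0, 0, 0, 0, 0, 0, 0, 0, 0, 0], "az":[0, 0, 0, 0, 0, 0, 0, 0, 0, 0]}' > path.dat && python3 inch.py path.dat; echo '{"aperture":[0.5, 0.5, 0.5, 0.5, 0.5, 0.5], "x":[0, 0, 0, 0, 0, 0], "y":[0, 0, 0, 0, 0, 0], "z":[0, 0, 0, 0, 0, 0], "ax":[0, 0, 0, 0, 0, 0], "ay":[0, 0, 0, 0, 0, 0], "az":[-0.0929, -0.0929, -0.0929, -0.0929, 0, 0]}' > path.dat && python3 inch.py path.dat
python3 - <<'E'
from h import *
c=eyes.camera('wrist');np.savez('w2.npz',**c);o=telemetry.observe();print(o['time'],o['ee_pos'],np.round(o['orientation'],3).tolist())
cv2.imwrite('pics/w2.png',cv2.resize(c['color'][60:285,150:560,::-1],None,fx=1.95,fy=1.95,interpolation=cv2.INTER_CUBIC))
E
```

```text
time: 8.5
ee_pos: [609.2, -75.8, 306.5]
orientation: [[-0.908, 0.419, -0.001], [0.419, 0.908, -0.0], [0.0, -0.0, -1.0]]
wrist_force: [0.3, 0.3, 0.2]
finger_gap: 0.504
gripper_force: 0.0
time: 9.1
ee_pos: [608.7, -73.7, 306.5]
orientation: [[-0.989, -0.147, -0.0], [-0.147, 0.989, -0.0], [0.0, 0.0, -1.0]]
wrist_force: [0.1, 0.0, 0.3]
finger_gap: 0.5
gripper_force: 0.0
9.15 [608.72563448 -73.68742998 306.50780187] [[-0.989, -0.148, -0.0], [-0.148, 0.989, -0.0], [0.0, 0.0, -1.0]]
```

View pics/w2.png

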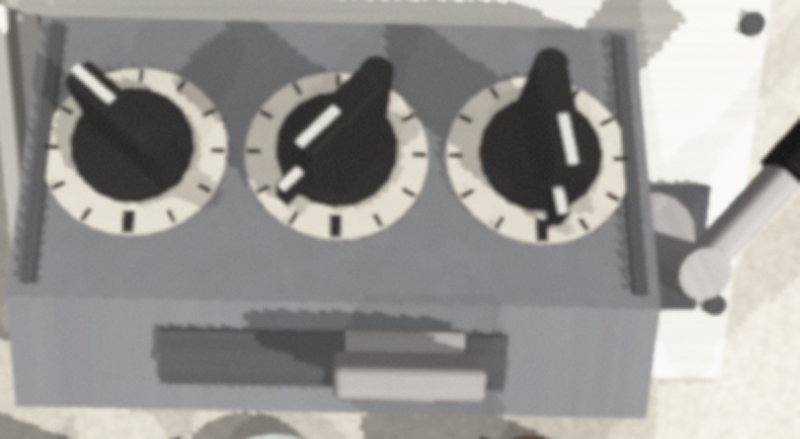

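The second view gives ring centres at (137,151), (337,156) and (537,160) in the crop, with the box still square and the lever swung. Next I'll compute the move to the left dial.

```bash
cat > go.py <<'E'
from pose import *
from scipy.spatial.transform import Rotation as Ro
import sys
c=dict(np.load('w2.npz'));f=lambda u,v:(150+u/1.95-.3,60+v/1.95-.3)
P=[onz(c,*f(*q),87.6) for q in((137.5,151.5),(337,156),(537,160.5))]
yaw,X,Y,O,n,up=pose(P)
def target(k,a,h):
    A=O-25*X+[0,0,79.6]+(k-1)*90*Y
    nose=np.cos(a)*up-np.sin(a)*Y;z=-n
    return A+h*n,np.c_[-nose,np.cross(z,-nose),z]
def rel(p,R):
    o=telemetry.observe();R0=o['orientation'];d=R0.T@(p-o['ee_pos'])
    print('t',o['time'],'d tool',d.round(1),'rotvec',Ro.from_matrix(R0.T@R).as_rotvec().round(3),'after-rot d',(R.T@(p-o['ee_pos'])).round(1),'j',o['joint_positions'].round(2))
def where(k):
    o=telemetry.observe();R=o['orientation'];nose=-R[:,0];A=target(k,0,0)[0]
    v=o['ee_pos']-A;print('t',o['time'],'dial',np.arctan2(nose@-Y,nose@up).round(3),'off axis up,Y,n',(v@up).round(1),(v@Y).round(1),(v@n).round(1),'gap',round(o['finger_gap'],3),'F',o['wrist_force'].round(1),'M',o['moment'].round(2))
if __name__=='__main__':
    if sys.argv[1]=='w': where(int(sys.argv[2]))
    else: rel(*target(int(sys.argv[1]),float(sys.argv[2]),float(sys.argv[3])))
E
python3 - <<'E'
from go import *
print(yaw,O,np.linalg.norm(P[2]-P[0]))
for k,s,h in [(0,((115,101),(72,66)),39),(1,((339,106),(299,147)),39),(2,((564,113),(573,163)),39)]:
    A=P[k]+h*n;a,b=[onpl(c,*f(*q),A,n)-A for q in s];v=b-a;print(k,np.arctan2(v@-Y,v@up))
print([((onz(c,*f(*q),160)-O)@X,(onz(c,*f(*q),160)-O)@Y) for q in((333,366),(487,372))])
E
python3 go.py 2 -0.135 110
```

```text
0.12585551200397904 [573.71179434 -75.96385687   8.        ] 179.7918160733373
0 2.261615146047466
1 0.694803121546633
2 -0.10446924112624396
[(np.float64(52.16730348529528), np.float64(-0.5552014935485861)), (np.float64(53.3029731314122), np.float64(59.287880492194795))]
t 9.15 d tool [112.9  94.7 123.7] rotvec [ 0.041 -0.523 -0.11 ] after-rot d [147.6 113.   49.6] j [-0.31  0.46  0.97 -0.    1.71 -2.03]
```

Run:
```python
from go import *
L=lambda q,z:np.round([(onz(c,*f(*q),z)-O)@X,(onz(c,*f(*q),z)-O)@Y],1)
for q in((14,404),(647,416),(10,296),(658,306)):print(q,L(q,122))
print('front bottom edge z53',L((40,14),53),L((637,28),53))
w=dict(np.load('w1.npz'));
for k in (w,c): print(np.round(k['cam_to_world'],3).tolist())
```

```text
(14, 404) [  84.  -141.1]
(647, 416) [ 83.6 140.3]
(10, 296) [  35.2 -138.7]
(658, 306) [ 33.5 138.6]
front bottom edge z53 [ -85.9 -141.1] [-86.  140.6]
[[-0.184, -0.947, -0.261, 541.531], [0.983, -0.177, -0.05, -86.198], [0.001, -0.266, 0.964, 452.984], [0.0, 0.0, 0.0, 1.0]]
[[-0.147, -0.953, -0.263, 540.287], [0.989, -0.142, -0.04, -84.183], [0.001, -0.266, 0.964, 453.081], [0.0, 0.0, 0.0, 1.0]]
```

The rows are not in the units I measure in: shifts go in shares of 50 mm and turns go in shares of 90 degrees. I convert before sending: 31 mm is 0.62, 23.7 mm is 0.474, -0.131 rad is -0.0834.

```bash
echo '{"aperture":[0.45, 0.45, 0.45, 0.45, 0.45, 0.45, 0.45, 0.45, 0.45], "x":[0.56, 0.56, 0.56, 0.57, 0, 0, 0, 0, 0], "y":[0.474, 0.474, 0.474, 0.474, 0, 0, 0, 0, 0], "z":[0.62, 0.62, 0.62, 0.62, 0, 0, 0, 0, 0], "ax":[0, 0, 0, 0, 0.0064, 0.0064, 0.0064, 0.0064, 0], "ay":[0, 0, 0, 0, -0.0834, -0.0834, -0.0834, -0.0834, 0], "az":[0, 0, 0, 0, -0.0175, -0.0175, -0.0175, -0.0175, 0]}' > path.dat && python3 inch.py path.dat 30; python3 go.py w 2; python3 go.py 2 -0.12 13
```

```text
time: 10.05
ee_pos: [480.9, 3.3, 181.7]
orientation: [[-0.834, -0.242, 0.496], [-0.241, 0.968, 0.067], [-0.496, -0.064, -0.866]]
wrist_force: [0.2, -0.7, -0.2]
finger_gap: 0.453
gripper_force: 0.0
t 10.05 dial -0.134 off axis up,Y,n -2.4 0.3 110.1 gap 0.453 F [ 0.2 -0.7 -0.2] M [0.01 0.25 0.  ]
t 10.05 d tool [-2.3 -1.  97.1] rotvec [0.004 0.001 0.014] after-rot d [-2.3 -0.6 97.1] j [-0.37  0.15  1.93  0.42  0.63 -2.5 ]
```

To row units: 35 mm is 0.7, -2.3 mm is -0.046, 0.014 rad is 0.0089.

```bash
echo '{"aperture":[0.45, 0.45, 0.45, 0.45], "x":[-0.046, 0, 0, 0], "y":[-0.016, 0, 0, 0], "z":[0.7, 0.7, 0.54, 0], "ax":[0, 0, 0, 0], "ay":[0, 0, 0, 0], "az":[0.0089, 0, 0, 0]}' > path.dat && python3 inch.py path.dat >/dev/null; python3 go.py w 2; echo '{"aperture":[0, 0, 0, 0, 0], "x":[0, 0, 0, 0, 0], "y":[0, 0, 0, 0, 0], "z":[0, 0, 0, 0, 0], "ax":[0, 0, 0, 0, 0], "ay":[0, 0, 0, 0, 0], "az":[0, 0, 0, 0, 0]}' > path.dat && python3 inch.py path.dat; python3 go.py w 2
```

```text
t 10.45 dial -0.122 off axis up,Y,n 3.2 0.0 10.7 gap 0.45 F [ 0.5 -0.6  0.7] M [0.04 0.3  0.01]
time: 10.95
ee_pos: [533.7, 9.4, 100.3]
orientation: [[-0.836, -0.232, 0.497], [-0.23, 0.971, 0.066], [-0.498, -0.059, -0.865]]
wrist_force: [-0.4, 2.8, 2.0]
finger_gap: 0.157
gripper_force: 30.0
t 10.95 dial -0.124 off axis up,Y,n 2.9 -0.3 13.0 gap 0.157 F [-0.4  2.8  2. ] M [0.35 0.01 0.19]
```

To row units: -0.38 mm is -0.0076, 0.13 rad is 0.0828.

```bash
echo '{"aperture":[0, 0, 0, 0, 0, 0, 0, 0, 0, 0], "x":[0, 0, 0, 0, 0, 0, 0, 0, 0, 0], "y":[-0.0076, -0.0076, -0.0076, -0.0076, -0.0076, -0.0076, -0.0076, -0.0076, -0.0076, 0], "z":[0, 0, 0, 0, 0, 0, 0, 0, 0, 0], "ax":[0, 0, 0, 0, 0, 0, 0, 0, 0, 0], "ay":[0, 0, 0, 0, 0, 0, 0, 0, 0, 0], "az":[0.0828, 0.0828, 0.0828, 0.0828, 0.0828, 0.0828, 0.0828, 0.0828, 0.0828, 0]}' > path.dat && python3 inch.py path.dat >/dev/null; python3 go.py w 2;echo '{"aperture":[0], "x":[0], "y":[0], "z":[0], "ax":[0], "ay":[0], "az":[0]}' > path.dat && python3 inch.py path.dat>/dev/null; python3 go.py w 2
```

```text
t 11.95 dial 1.047 off axis up,Y,n 1.6 -3.0 13.0 gap 0.155 F [0.3 4.7 3.5] M [ 0.65 -0.04  0.3 ]
t 12.05 dial 1.042 off axis up,Y,n 1.6 -3.1 13.0 gap 0.152 F [-0.4  5.1  3.8] M [ 0.71 -0.08  0.35]
```

```bash
cat > chk.py <<'E'
from go import *
def chk(k,img=None):
    c=img or eyes.camera('wrist');A=O-25*X+[0,0,79.6]+(k-1)*90*Y;H=39
    R=-Y;s=np.arange(-34,34.01,.25);C=A+H*n
    m=np.array([[proj(c,C+a*R-b*up) for a in s] for b in s],np.float32)
    g=cv2.remap(c['color'].max(2),m[...,0],m[...,1],cv2.INTER_LINEAR)
    yy,xx=np.mgrid[:len(s),:len(s)];r=np.hypot(s[xx],s[yy]);print('pix',proj(c,C).round(0))
    M=((g>140)&(r<25)).astype(np.uint8)
    nn,l,st,ce=cv2.connectedComponentsWithStats(M)
    for i in range(1,nn):
        if st[i,4]<150: continue
        b,a=np.nonzero(l==i);p=np.c_[s[a],-s[b]];cen=p.mean(0);w,V=np.linalg.eigh(np.cov(p.T));v=V[:,1]*np.sign(V[:,1]@cen)
        print(k,'area',st[i,4]/16,'len',(w**.5*3.46).round(1),'cen',cen.round(1),'dir',np.arctan2(v[0],v[1]).round(3),'cenang',np.arctan2(*cen).round(3))
    return g
E
python3 -c "
from chk import *
c=dict(np.load('w2.npz'))
for k in (0,1,2): chk(k,c)"
echo '{"aperture":[0.45, 0.45, 0.45, 0.45, 0.45, 0.45, 0.45], "x":[0, 0, 0, 0, 0, 0, 0], "y":[0, 0, 0, 0, 0, 0, 0], "z":[0, 0, 0, -0.8, -1, -1, 0], "ax":[0, 0, 0, 0, 0, 0, 0], "ay":[0, 0, 0, 0, 0, 0, 0], "az":[0, 0, 0, 0, 0, 0, 0]}' > path.dat && python3 inch.py path.dat ; python3 -c "
from chk import *
chk(2);cv2.imwrite('pics/s.png',eyes.camera('wrist')['color'][:,:,::-1])"; python3 go.py 1 3.84 110
```

```text
pix [209. 113.]
0 area 112.5625 len [ 8.1 16.2] cen [18.7  7.5] dir 0.032 cenang 1.189
0 area 255.4375 len [10.4 27.5] cen [-11.5 -10.9] dir -1.317 cenang -2.327
0 area 113.375 len [ 4.9 23.3] cen [10.2 -9.1] dir 2.31 cenang 2.3
pix [324. 115.]
1 area 109.625 len [ 4.9 22.3] cen [8.5 8. ] dir 0.727 cenang 0.815
1 area 74.75 len [ 4.6 15.6] cen [-22.3   0. ] dir -0.031 cenang -1.569
1 area 246.25 len [ 9.7 31.4] cen [13.1 -8. ] dir 1.002 cenang 2.121
pix [438. 118.]
2 area 107.625 len [ 4.7 22.4] cen [-1.5 11.1] dir -0.131 cenang -0.13
2 area 279.25 len [10.4 29.2] cen [-14.3   2.4] dir -0.414 cenang -1.403
2 area 70.9375 len [ 4.8 14.3] cen [ 19.5 -10.7] dir 0.57 cenang 2.07
time: 12.75
ee_pos: [462.8, -3.7, 225.6]
orientation: [[-0.538, 0.675, 0.505], [0.803, 0.593, 0.062], [-0.257, 0.439, -0.861]]
wrist_force: [1.4, -0.9, -0.8]
finger_gap: 0.447
gripper_force: 0.0
pix [317. 225.]
2 area 414.5 len [23.6 49.2] cen [10.9  8.3] dir -0.634 cenang 0.917
t 12.85 d tool [-73.6 -44.4  43.2] rotvec [ 1.000e-03 -6.000e-03  2.795e+00] after-rot d [54.2 66.7 43.4] j [-0.41  0.06  1.9   0.39  0.76 -1.29]
```

```bash
sed -i 's/def chk(k,img=None)/def chk(k,img=None,rm=25,th=140)/;s/r<25/r<rm/;s/g>140/g>th/' chk.py; python3 -c "
from chk import *
c=eyes.camera('wrist')
for rm in (14,18,22):
  for th in (140,180): print(rm,th);chk(2,c,rm,th)"
```

```text
14 140
pix [320. 229.]
2 area 59.5 len [ 4.8 12.3] cen [7.1 3.4] dir 1.046 cenang 1.127
14 180
pix [320. 229.]
2 area 47.4375 len [ 3.9 11.9] cen [7.2 3.5] dir 1.043 cenang 1.124
18 140
pix [320. 229.]
2 area 79.0 len [ 4.8 16.3] cen [8.8 4.4] dir 1.046 cenang 1.111
18 180
pix [320. 229.]
2 area 63.375 len [ 4.  15.9] cen [9.  4.5] dir 1.045 cenang 1.109
22 140
pix [320. 229.]
2 area 70.8125 len [ 4.3 21.1] cen [ 5.1 18.7] dir 1.833 cenang 0.267
2 area 98.875 len [ 4.8 20.3] cen [10.6  5.4] dir 1.046 cenang 1.1
2 area 36.1875 len [ 2.8 15.1] cen [20.  -3.7] dir -2.981 cenang 1.754
22 180
pix [320. 229.]
2 area 58.25 len [ 3.8 19.7] cen [ 5.6 18.9] dir 1.854 cenang 0.286
2 area 79.5625 len [ 4.  19.9] cen [10.7  5.5] dir 1.045 cenang 1.099
2 area 21.4375 len [ 2.1 12.3] cen [20.6 -3.1] dir -3.019 cenang 1.721
```

To row units: -37 mm is -0.74, -22 mm is -0.44, 0.148 rad is 0.0942.

```bash
echo '{"aperture":[0.45, 0.45, 0.45, 0.45, 0.45, 0.45, 0.45, 0.45, 0.45, 0.45], "x":[-0.74, -0.74, 0, 0, 0, 0, 0, 0, 0, 0], "y":[-0.44, -0.44, 0, 0, 0, 0, 0, 0, 0, 0], "z":[0.42, 0.42, 0, 0, 0, 0, 0, 0, 0, 0], "ax":[0, 0, 0, 0, 0, 0, 0, 0, 0, 0], "ay":[0, 0, 0, 0, 0, 0, 0, 0, 0, 0], "az":[0, 0, 0.0942, 0.0942, 0.0942, 0.0942, 0.0942, 0.0942, 0.0942, 0.0942]}' > path.dat && python3 inch.py path.dat >/dev/null; echo '{"aperture":[0.45, 0.45, 0.45, 0.45, 0.45, 0.45, 0.45, 0.45, 0.45, 0.45], "x":[0, 0, 0, 0, 0, 0, 0, 0, 0, 0], "y":[0, 0, 0, 0, 0, 0, 0, 0, 0, 0], "z":[0, 0, 0, 0, 0, 0, 0, 0, 0, 0], "ax":[0, 0, 0, 0, 0, 0, 0, 0, 0, 0], "ay":[0, 0, 0, 0, 0, 0, 0, 0, 0, 0], "az":[0.0942, 0.0942, 0.0942, 0.0942, 0.0942, 0.0942, 0.0942, 0.0942, 0.0942, 0.0942]}' > path.dat && python3 inch.py path.dat >/dev/null; echo '{"aperture":[0.45, 0.45], "x":[0, 0], "y":[0, 0], "z":[0, 0], "ax":[0, 0], "ay":[0, 0], "az":[0.0942, 0]}' > path.dat && python3 inch.py path.dat; python3 go.py 1 3.88 13; python3 -c "
from chk import *
c=eyes.camera('wrist')
for rm in (14,18,22): chk(1,c,rm)"
```

```text
time: 15.1
ee_pos: [494.2, -85.6, 181.3]
orientation: [[0.732, -0.469, 0.494], [-0.571, -0.818, 0.068], [0.372, -0.332, -0.867]]
wrist_force: [-0.1, 0.1, 0.1]
finger_gap: 0.451
gripper_force: 0.0
t 15.1 d tool [ 1.3  0.1 95.7] rotvec [-0.003  0.005  0.02 ] after-rot d [ 0.9 -0.2 95.7] j [-0.58  0.2   1.87  0.51  0.73  1.25]
pix [318. 252.]
1 area 58.875 len [ 4.5 13. ] cen [5.5 5.1] dir 0.71 cenang 0.823
pix [318. 252.]
1 area 77.0625 len [ 4.5 16.9] cen [6.9 6.6] dir 0.72 cenang 0.803
1 area 18.875 len [2.  9.9] cen [-16.5  -3.2] dir -0.222 cenang -1.763
pix [318. 252.]
1 area 95.75 len [ 4.5 20.9] cen [8.2 8.1] dir 0.723 cenang 0.79
1 area 101.25 len [ 5.7 21.3] cen [-18.6   0.6] dir -0.018 cenang -1.538
1 area 30.8125 len [4.2 7.7] cen [ -2.8 -19.7] dir 1.917 cenang -3.001
1 area 12.6875 len [1.7 7.8] cen [  9.8 -18.7] dir 1.137 cenang 2.659
```

To row units: 35 mm is 0.7, 26 mm is 0.52, 0.006 rad is 0.0038.

```bash
echo '{"aperture":[0.45, 0.45, 0.45, 0.45, 0, 0, 0, 0, 0], "x":[0.02, 0, 0, 0, 0, 0, 0, 0, 0], "y":[0, 0, 0, 0, 0, 0, 0, 0, 0], "z":[0.7, 0.7, 0.52, 0, 0, 0, 0, 0, 0], "ax":[0, 0, 0, 0, 0, 0, 0, 0, 0], "ay":[0, 0, 0, 0, 0, 0, 0, 0, 0], "az":[0.0038, 0, 0, 0, 0, 0, 0, 0, 0]}' > path.dat && python3 inch.py path.dat; python3 go.py w 1
```

```text
time: 16.05
ee_pos: [542.2, -80.9, 101.5]
orientation: [[0.727, -0.472, 0.498], [-0.574, -0.816, 0.064], [0.376, -0.332, -0.865]]
wrist_force: [-7.4, -4.4, 2.6]
finger_gap: 0.154
gripper_force: 30.0
t 16.05 dial -2.42 off axis up,Y,n 1.0 -1.0 15.4 gap 0.154 F [-7.4 -4.4  2.6] M [-0.68  1.04 -0.42]
```

To row units: -0.19 mm is -0.0038, -0.1385 rad is -0.0882.

```bash
echo '{"aperture":[0, 0, 0, 0, 0, 0, 0, 0, 0, 0], "x":[0, 0, 0, 0, 0, 0, 0, 0, 0, 0], "y":[-0.0038, -0.0038, -0.0038, -0.0038, -0.0038, -0.0038, -0.0038, -0.0038, -0.0038, 0], "z":[0, 0, 0, 0, 0, 0, 0, 0, 0, 0], "ax":[0, 0, 0, 0, 0, 0, 0, 0, 0, 0], "ay":[0, 0, 0, 0, 0, 0, 0, 0, 0, 0], "az":[-0.0882, -0.0882, -0.0882, -0.0882, -0.0882, -0.0882, -0.0882, -0.0882, -0.0882, 0]}' > path.dat && python3 inch.py path.dat >/dev/null; python3 go.py w 1
```

```text
t 17.05 dial 2.613 off axis up,Y,n 1.1 -0.0 15.4 gap 0.153 F [-8.8 -9.9  2.3] M [-1.31  1.49 -0.6 ]
```

To row units: -50 mm is -1, -40 mm is -0.8, 0.004 rad is 0.0025.

```bash
echo '{"aperture":[0, 0.45, 0.45, 0.45, 0.45, 0.45, 0.45, 0.45], "x":[0, 0, 0, 0, 0, 0, 0, 0], "y":[0, 0, 0, 0, 0, 0, 0, 0], "z":[0, 0, 0, 0, -0.8, -1, -0.6, 0], "ax":[0, 0, 0, 0, 0, 0, 0, 0], "ay":[0, 0, 0, 0, 0, 0, 0, 0], "az":[0.0025, 0, 0, 0, 0, 0, 0, 0]}' > path.dat && python3 inch.py path.dat; python3 -c "
from chk import *
c=eyes.camera('wrist')
for rm in (14,18,22): chk(1,c,rm)"; python3 go.py 0 2.3 110;python3 go.py 0 5.44 110
```

```text
time: 17.85
ee_pos: [482.9, -86.9, 208.0]
orientation: [[0.68, 0.535, 0.502], [0.588, -0.806, 0.063], [0.438, 0.253, -0.863]]
wrist_force: [0.5, -0.6, -0.4]
finger_gap: 0.451
gripper_force: 0.0
pix [317. 245.]
1 area 67.125 len [ 4.7 14. ] cen [-3.1  6.3] dir -0.513 cenang -0.452
pix [317. 245.]
1 area 86.25 len [ 4.8 17.9] cen [-4.  8.] dir -0.516 cenang -0.466
pix [317. 245.]
1 area 103.5 len [ 4.7 21.7] cen [-4.9  9.6] dir -0.518 cenang -0.475
1 area 56.5 len [ 3.7 17.3] cen [19.  -5.7] dir 0.309 cenang 1.861
1 area 71.0625 len [ 4.3 20.8] cen [ -5.6 -18.6] dir -1.285 cenang -2.847
t 17.9 d tool [-46.9  77.8  25.6] rotvec [ 0.002 -0.004 -0.321] after-rot d [-69.   59.1  25.7] j [-0.6   0.14  1.86  0.49  0.79  0.04]
t 17.9 d tool [-46.9  77.8  25.6] rotvec [-0.006 -0.003  2.819] after-rot d [ 69.  -59.   25.7] j [-0.6   0.14  1.86  0.49  0.79  0.04]
```

To row units: 39 mm is 0.78, -23.5 mm is -0.47, -0.107 rad is -0.0681.

```bash
echo '{"aperture":[0.45, 0.45, 0.45, 0.45, 0.45, 0.45], "x":[-0.47, -0.47, 0, 0, 0, 0], "y":[0.78, 0.78, 0, 0, 0, 0], "z":[0.24, 0.24, 0, 0, 0, 0], "ax":[0, 0, 0, 0, 0, 0], "ay":[0, 0, 0, 0, 0, 0], "az":[0, 0, -0.0681, -0.0681, -0.0681, 0]}' > path.dat && python3 inch.py path.dat; python3 go.py 0 2.3 13; python3 -c "
from chk import *
c=eyes.camera('wrist')
for rm in (14,18,22): chk(0,c,rm)"
```

```text
time: 18.5
ee_pos: [505.0, -175.0, 180.9]
orientation: [[0.477, 0.726, 0.495], [0.812, -0.58, 0.068], [0.337, 0.37, -0.866]]
wrist_force: [-0.2, 0.0, -0.3]
finger_gap: 0.45
gripper_force: 0.0
t 18.5 d tool [ 0.4  1.8 95.6] rotvec [-0.004 -0.004 -0.   ] after-rot d [ 0.7  1.4 95.6] j [-0.75  0.27  1.77  0.55  0.83 -0.46]
pix [322. 253.]
0 area 61.5 len [ 4.9 12.4] cen [ 6.  -4.8] dir 2.311 cenang 2.245
pix [322. 253.]
0 area 80.9375 len [ 4.9 16.4] cen [ 7.5 -6.1] dir 2.306 cenang 2.257
pix [322. 253.]
0 area 78.0625 len [ 4.6 19.4] cen [19.2  1.7] dir -0.069 cenang 1.483
0 area 100.625 len [ 4.9 20.4] cen [ 9.  -7.5] dir 2.305 cenang 2.265
0 area 83.5625 len [ 5.  20.7] cen [  0.4 -19.1] dir -1.614 cenang 3.122
```

To row units: 35 mm is 0.7, 25 mm is 0.5, 0.004 rad is 0.0025.

```bash
echo '{"aperture":[0.45, 0.45, 0.45, 0.45, 0, 0, 0, 0, 0], "x":[0.01, 0, 0, 0, 0, 0, 0, 0, 0], "y":[0.03, 0, 0, 0, 0, 0, 0, 0, 0], "z":[0.7, 0.7, 0.5, 0, 0, 0, 0, 0, 0], "ax":[0, 0, 0, 0, 0, 0, 0, 0, 0], "ay":[0, 0, 0, 0, 0, 0, 0, 0, 0], "az":[0.0025, 0, 0, 0, 0, 0, 0, 0, 0]}' > path.dat && python3 inch.py path.dat; python3 go.py w 0
```

```text
time: 19.45
ee_pos: [553.1, -169.6, 102.0]
orientation: [[0.48, 0.722, 0.498], [0.81, -0.583, 0.066], [0.338, 0.371, -0.865]]
wrist_force: [-5.4, -0.3, 8.0]
finger_gap: 0.157
gripper_force: 30.0
t 19.45 dial 2.304 off axis up,Y,n 1.0 -0.3 16.1 gap 0.157 F [-5.4 -0.3  8. ] M [0.02 0.72 0.11]
```

To row units: -0.122 rad is -0.0777.

```bash
echo '{"aperture":[0, 0, 0, 0, 0, 0, 0, 0], "x":[0, 0, 0, 0, 0, 0, 0, 0], "y":[0, 0, 0, 0, 0, 0, 0, 0], "z":[0, 0, 0, 0, 0, 0, 0, 0], "ax":[0, 0, 0, 0, 0, 0, 0, 0], "ay":[0, 0, 0, 0, 0, 0, 0, 0], "az":[-0.0777, -0.0777, -0.0777, -0.0777, -0.0777, -0.0777, 0, 0]}' > path.dat && python3 inch.py path.dat >/dev/null; python3 go.py w 0
```

```text
t 20.25 dial 1.572 off axis up,Y,n 0.6 -0.1 16.1 gap 0.155 F [-8.4 -0.3  7.6] M [-0.02  0.9   0.19]
```

To row units: -50 mm is -1, -40 mm is -0.8.

```bash
echo '{"aperture":[0.45, 0.45, 0.45, 0.45, 0.45, 0.45, 0], "x":[0, 0, 0, 0, 0, 0, 0], "y":[0, 0, 0, 0, 0, 0, 0], "z":[0, 0, 0, -0.8, -1, -0.6, 0], "ax":[0, 0, 0, 0, 0, 0, 0], "ay":[0, 0, 0, 0, 0, 0, 0], "az":[0, 0, 0, 0, 0, 0, 0]}' > path.dat && python3 inch.py path.dat
cat > cat.py <<'E'
from go import *
for s in (1,-1): print(s);rel(O+60*X+88*Y+np.array([0,0,210-8.]),np.c_[s*Y,s*X,[0,0,-1]])
E
python3 -c "
from chk import *
c=eyes.camera('wrist')
for rm in (14,18,22): chk(0,c,rm)"; python3 cat.py
```

```text
time: 20.95
ee_pos: [493.6, -178.4, 208.4]
orientation: [[-0.124, 0.856, 0.501], [0.992, 0.108, 0.062], [-0.001, 0.505, -0.863]]
wrist_force: [0.7, -1.0, 0.1]
finger_gap: 0.38
gripper_force: 0.0
pix [315. 238.]
0 area 58.625 len [ 4.8 12. ] cen [ 7.9 -0.1] dir 1.589 cenang 1.579
pix [315. 238.]
0 area 78.625 len [ 4.9 16. ] cen [10.  -0.1] dir 1.582 cenang 1.579
pix [315. 238.]
0 area 66.9375 len [ 4.  19.5] cen [13.9 13.8] dir -0.774 cenang 0.791
0 area 98.625 len [ 4.9 19.9] cen [12.  -0.1] dir 1.579 cenang 1.578
0 area 57.4375 len [ 3.8 18.3] cen [ 14.3 -13.7] dir -2.392 cenang 2.335
1
t 21.0 d tool [179.3 133.1  73.4] rotvec [ 0.527 -0.001 -0.001] after-rot d [179.1 152.1  -3.7] j [-0.77  0.22  1.75  0.53  0.89 -1.17]
-1
t 21.0 d tool [179.3 133.1  73.4] rotvec [-1.000e-03 -8.190e-01  3.032e+00] after-rot d [-179.1 -152.1   -3.7] j [-0.77  0.22  1.75  0.53  0.89 -1.17]
```

To row units: -40 mm is -0.8, 36 mm is 0.72, 0.132 rad is 0.084.

```bash
echo '{"aperture":[0, 0, 0, 0, 0, 0, 0, 0, 0, 0], "x":[0, 0, 0, 0, 0, 0.72, 0.72, 0.72, 0.72, 0.72], "y":[0, 0, 0, 0, 0, 0.68, 0.68, 0.68, 0.68, 0.68], "z":[-0.8, 0, 0, 0, 0, 0, 0, 0, 0, 0], "ax":[0, 0.084, 0.084, 0.084, 0.0834, 0, 0, 0, 0, 0], "ay":[0, 0, 0, 0, 0, 0, 0, 0, 0, 0], "az":[0, 0, 0, 0, 0, 0, 0, 0, 0, 0]}' > path.dat && python3 inch.py path.dat 10; echo '{"aperture":[0], "x":[0], "y":[0], "z":[0], "ax":[0], "ay":[0], "az":[0]}' > path.dat && python3 inch.py path.dat; python3 cat.py
python3 - <<'E'
from go import *
c=eyes.camera('scene');np.savez('sc2.npz',**c)
for y in (59.5,-.5): print(proj(c,O+60*X+y*Y+[0,0,152]))
cv2.imwrite('pics/sc2.png',cv2.resize(c['color'][190:320,200:430,::-1],None,fx=3.4,fy=3.4,interpolation=cv2.INTER_CUBIC))
E
```

```text
time: 22.0
ee_pos: [621.1, 22.6, 237.4]
orientation: [[-0.127, 0.992, -0.005], [0.992, 0.127, 0.004], [0.005, -0.004, -1.0]]
wrist_force: [1.4, -1.6, 0.7]
finger_gap: 0.006
gripper_force: 0.0
time: 22.1
ee_pos: [622.0, 25.2, 236.5]
orientation: [[-0.132, 0.991, -0.005], [0.991, 0.132, 0.005], [0.006, -0.004, -1.0]]
wrist_force: [-0.3, -1.5, -0.3]
finger_gap: 0.008
gripper_force: 0.0
1
t 22.1 d tool [-6.5 -0.5 26.5] rotvec [-0.004 -0.006  0.007] after-rot d [-6.3 -0.6 26.5] j [-0.15  0.51  1.08  0.    1.55 -0.28]
-1
t 22.1 d tool [-6.5 -0.5 26.5] rotvec [ 0.01  -0.007 -3.135] after-rot d [ 6.3  0.6 26.5] j [-0.15  0.51  1.08  0.    1.55 -0.28]
[309.48032885 241.23771667]
[284.50715311 230.36625675]
```

View pics/sc2.png

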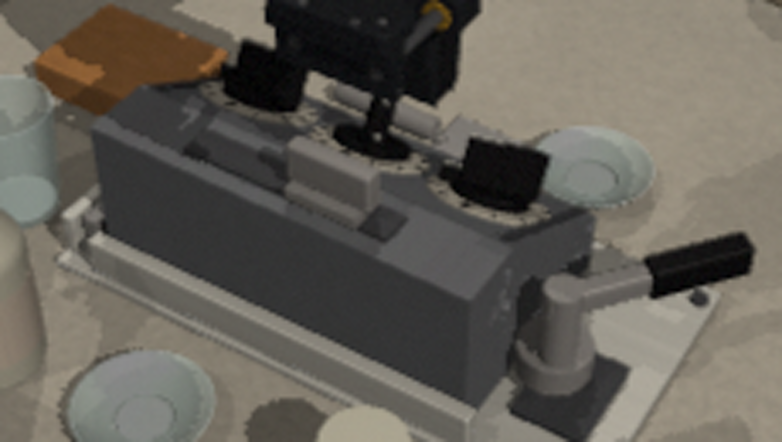

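To row units: 45 mm is 0.9, 38 mm is 0.76, 0.007 rad is 0.0045.

```bash
echo '{"aperture":[0, 0, 0, 0, 0, 0, 0, 0, 0], "x":[0, 0, 0, -0.2, -0.2, -0.12, -0.12, -0.12, -0.12], "y":[0, 0, 0, 0, 0, 0, 0, 0, 0], "z":[0.9, 0.76, 0.2, 0, 0, 0, 0, 0, 0], "ax":[0, 0, 0, 0, 0, 0, 0, 0, 0], "ay":[0, 0, 0, 0, 0, 0, 0, 0, 0], "az":[0.0045, 0, 0, 0, 0, 0, 0, 0, 0]}' > path.dat && python3 inch.py path.dat; python3 -c "
from go import *
o=telemetry.observe();v=o['ee_pos']-O;print(v@X,v@Y,v[2]+8,o['wrist_force']@Y)"
```

```text
time: 23.05
ee_pos: [625.2, -24.0, 147.5]
orientation: [[-0.119, 0.993, -0.001], [0.993, 0.119, 0.003], [0.003, -0.0, -1.0]]
wrist_force: [-0.2, 2.5, 1.8]
finger_gap: 0.007
gripper_force: 1.1
57.61302007608113 45.12855053057015 147.5042384958178 2.4854184305325484
```

```bash
cat > f.py <<'E'
from go import *
o=telemetry.observe();v=o['ee_pos']-O;print((v@Y).round(1),v[2].round(1)+8,(o['wrist_force']@Y).round(2),o['time'])
E
echo '{"aperture":[0, 0, 0, 0], "x":[-0.12, -0.12, -0.12, -0.08], "y":[0, 0, 0, 0], "z":[0, 0, 0, 0], "ax":[0, 0, 0, 0], "ay":[0, 0, 0, 0], "az":[0, 0, 0, 0]}' > path.dat && python3 inch.py path.dat >/dev/null; python3 f.py; echo '{"aperture":[0, 0], "x":[-0.04, -0.04], "y":[0, 0], "z":[0, 0], "ax":[0, 0], "ay":[0, 0], "az":[0, 0]}' > path.dat && python3 inch.py path.dat>/dev/null; python3 f.py; echo '{"aperture":[0, 0], "x":[-0.03, 0], "y":[0, 0], "z":[0, 0], "ax":[0, 0], "ay":[0, 0], "az":[0, 0]}' > path.dat && python3 inch.py path.dat>/dev/null; python3 f.py
```

```text
23.1 146.7 2.86 23.45
19.8 146.6 9.47 23.65
19.8 146.7 8.36 23.85
```

To row units: -1 mm is -0.02.

```bash
echo '{"aperture":[0, 0], "x":[-0.02, 0], "y":[0, 0], "z":[0, 0], "ax":[0, 0], "ay":[0, 0], "az":[0, 0]}' > path.dat && python3 inch.py path.dat >/dev/null; python3 f.py; echo '{"aperture":[0, 0, 0, 0, 0, 0, 0, 0, 0, 0], "x":[0.16, 0.24, 0, 0, 0, 0, 0, 0, 0, 0], "y":[0, 0, 0, 0, 0, 0, 0, 0, 0, 0], "z":[0, 0, -1, -1, -1, -0.3, 0, 0, 0, 0], "ax":[0, 0, 0, 0, 0, 0, 0, 0, 0, 0], "ay":[0, 0, 0, 0, 0, 0, 0, 0, 0, 0], "az":[0, 0, 0, 0, 0, 0, -0.0891, -0.0891, -0.0891, -0.0891]}' > path.dat && python3 inch.py path.dat >/dev/null; echo '{"aperture":[0, 0, 0, 0, 0, 0, 0, 0, 0, 0], "x":[0, 0, 0, 0, 0, 0, 0, 0, 0, 0], "y":[0, 0, 0, 0, 0, 0, -0.8, -0.8, 0, 0], "z":[0, 0, 0, 0, 0, 0, 0, 0, 0, 0], "ax":[0, 0, 0, 0, 0, 0, 0, 0, 0, 0], "ay":[0, 0, 0, 0, 0, 0, 0, 0, 0, 0], "az":[-0.0955, -0.0955, -0.0955, -0.0955, -0.0955, -0.0955, -0.0637, 0, 0, 0]}' > path.dat && python3 inch.py path.dat
python3 - <<'E'
from chk import *
c=eyes.camera('wrist');np.savez('w3.npz',**c)
for k in(0,1,2): chk(k,c,20)
cv2.imwrite('pics/w3.png',c['color'][:,:,::-1])
E
```

```text
19.6 146.7 11.76 24.05
time: 26.05
ee_pos: [630.8, -112.4, 311.0]
orientation: [[-0.994, -0.107, -0.003], [-0.107, 0.994, 0.004], [0.003, 0.004, -1.0]]
wrist_force: [0.0, 1.1, 0.0]
finger_gap: 0.005
gripper_force: 0.0
pix [256.  94.]
0 area 93.875 len [ 5.1 18. ] cen [10.9 -0.8] dir 1.564 cenang 1.641
0 area 92.5625 len [ 7.5 12.4] cen [-11.1 -10.1] dir -1.287 cenang -2.309
0 area 98.125 len [ 6.7 14.7] cen [  2.7 -10.1] dir 1.387 cenang 2.882
pix [371.  92.]
1 area 97.25 len [ 4.8 20.2] cen [-5.   8.4] dir -0.521 cenang -0.539
1 area 182.125 len [ 8.4 24.7] cen [-11.3  -3.7] dir -0.822 cenang -1.891
pix [486.  90.]
2 area 53.0625 len [ 4.7 11. ] cen [-14.   10.2] dir 0.501 cenang -0.941
2 area 95.9375 len [ 4.8 19.8] cen [9.2 4.1] dir 1.037 cenang 1.15
2 area 134.9375 len [ 8.7 16.2] cen [ 8.4 -9.9] dir 1.529 cenang 2.44
```

View pics/w3.png

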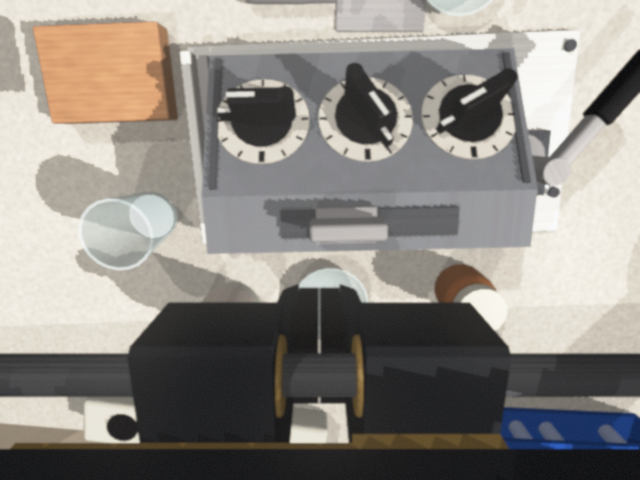

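Run:
```python
from go import *
for nm,fin,slot in(('w1',((326,247),(400,250)),None),('w3',((312,233),(387,232)),None)):
    k=dict(np.load(nm+'.npz'));print(nm,[((onz(k,*q,160)-O)@Y).round(1) for q in fin])
k=dict(np.load('w3.npz'));print('slot',[((onz(k,*q,123)-O)@Y).round(1) for q in((280,225),(460,220))])
print('ends',[((onz(k,*q,122)-O)@Y).round(1) for q in((207,252),(531,246))])
```

```text
w1 [np.float64(4.7), np.float64(60.8)]
w3 [np.float64(-48.1), np.float64(8.9)]
slot [np.float64(-75.7), np.float64(77.0)]
ends [np.float64(-140.1), np.float64(140.7)]
```

The catch has travelled its 50 mm to the end stop, the dials read 1.04, -0.52 and 1.56 rad, and the box has not shifted. Handing in.

```bash
python3 -c "
from rig import ctrl, eyes, telemetry
print(ctrl.hand_in())"
```

```text
the job is handed in; nothing more can be done
None
```

The job is handed in at about 26 s, with no verdict returned: the box is clamped at an estimated 2 mm of fence compression (judged from lever torque, not measured directly), the dials read 2, 11 and 3 o'clock within about 0.01 rad, and the catch is against its right end stop; nothing around the box looked disturbed in the views I had.

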